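# Slide the loaded drying tray into the stand it fits

### The job

The small plywood tray carries a freshly finished wooden model lantern. Take the tray by its upright handle and slide it, lantern still standing on it, board first into the drying stand whose deck is high enough for the lantern to pass beneath, until it is fully home against the back stop. Then let go, and leave the other things on the bench where they are.

Things in the scene. Friction and masses are not known exactly. Their poses are not given: they have to be found in the camera images.
- tray: loose plywood tray, about 0.35 kg, lying on the bench. Origin: centre of the underside of its rectangular board (130 mm along its x, 120 mm along its y, 6 mm thick, with a low rim up to 14 mm). +x is the leading way (goes into the stand first); at -x a tongue 50 mm wide and 6 mm thick runs from the board to x = -160 mm and carries the upright handle
- tray_fin (a point): centre of the top of the tray's handle: an upright wooden fin, 44 mm long along the tray's x, 16 mm thick along its y, reaching from 6 mm to 65 mm above the bench; 135 mm behind the tray's origin. Same axes as the tray
- tray_lead (a point): middle of the tray's leading edge, at underside height, 65 mm ahead of its origin
- lantern: loose hexagonal wooden model lantern, 85 mm tall, 68 mm across its foot, with a dark pointed roof, about 0.12 kg, standing on the tray board. Origin: centre of its underside; z up
- tall_stand: the taller of two drying stands, fixed: slatted wooden deck on four posts, no floor of its own. Origin on the bench, centre of the bay; +x is the way in. Clear height under the deck 110 mm, top of the deck 126 mm; deck from x = -65 to +77 mm, 152 mm wide. Two guides 20 mm high leave a lane 132 mm wide
- tall_stand_mouth (a point): middle of the tall stand's mouth, at bench height, 65 mm before its origin (x = -65 mm); from here the guides flare outwards over 30 mm, to 156 mm apart (174 mm over their outer faces)
- tall_stand_stop (a point): middle of the face of the tall stand's back stop (a 20 mm high bar), at bench height, 65 mm past its origin (x = +65 mm)
- low_stand: the lower drying stand, fixed, the same in plan and axes, beside the tall one; clear height only 60 mm (top of its deck 76 mm), too low for the lantern. The two may stand either way round
- paint_tin: loose bystander: round paint tin, 76 mm across, 95 mm tall; origin at the centre of its underside
- glue_bottle: loose bystander: plain white glue bottle 54 mm across, 130 mm tall; origin at the centre of its underside
- mallet: loose bystander: wooden mallet lying down, head 55 x 110 x 60 mm, handle 160 mm long to its -x; origin where handle meets head, at bench height
- sanding_block: loose bystander: cork sanding block 100 x 62 x 32 mm lying on the low stand's deck; origin at the centre of its underside
- brush_jar: loose bystander: glass jar of brushes, 68 mm across, 180 mm tall with the brushes, behind the stands; origin at the centre of its underside
- offcut: loose bystander: pale wood offcut 140 x 45 x 22 mm; origin at the centre of its underside

How it is judged:
By the outcome, as a careful person would: the job done as asked, in the order asked, and still so for the second after the job is handed in, with the robot touching nothing.
It also fails if it takes over 38 s, if anything falls off the work surface, if the arm or the gripper's body presses on something with over 40 N, if the wrist force passes 120 N, or if a joint passes its speed limit or range.

### The arm

A 6-joint arm with a two-finger parallel gripper is mounted at the origin on the work surface. World frame = base frame: x ahead of the robot, y to its left, z up, the work surface at z = 0. Lengths are in m, angles in degrees, forces in N, time in s.
With the tool pointing down it reaches from about 0.275 to 0.975 m from the base axis. Payload 8.4 kg.
Tool frame: the origin (TCP) lies at the very end of the fingers, on their centre line; the grasp point (between the pads) lies 19 mm behind it; z points along the fingers, y is the line along which they close (so a half turn about z gives the same grasp; the last joint's range is limited). The gripper opens to 92 mm and grips with 3 to 60 N. Pads are 20 mm wide; open, the fingers measure 128 mm over their backs; the gripper's body (75 mm by 189 mm) begins 69 mm behind the grasp point.
Start: joints at [-66.944, 20.225, 93.587, -0, 66.188, -0.138], TCP at [0.246, -0.574, 0.215] pointing down, gripper open.
Joint ranges: [-150.9, 150.9], [-52.94, 120.26], [3.33, 152.33], [-74.26, 254.26], [0, 154.13], [-172.89, 172.89]. Speed limits (degrees/s): [127.2, 127.2, 159.86, 180, 180, 180].

### API

Orientations are given as [roll, pitch, yaw] about the fixed x, y, z axes, in that order (R = Rz(yaw) Ry(pitch) Rx(roll)).
In Python, from plant import get_obs, cams, workorder gives the robot as it stands.
- The arm moves only by the tool move_arm, never from a script. Its argument "deltas" is a list that holds one entry, the list of rows, each a list of 7 numbers: the turn, a rotation vector about the tool's x, y, z as a fraction of full scale, then the shift along the tool's x, y, z as a fraction of full scale, then the opening, from 0 (shut) to 1 (fully open). A call has 1 to 8 rows; each row shifts and turns the commanded pose from where the row before left it, along the tool's axes as they then stand; what a row does not reach is not made up. Full scale, the value 1, is 50 mm for a shift and 360 degrees for a turn. A row lasts 1/12 s, in which the tool goes at most 41.7 mm and 7.16 degrees, less where a joint would pass 70% of its speed; a pose out of reach is approached as far as the arm can. A call with a number of a shift or a turn outside -1 to 1 is refused whole. A call with a gripper value outside its range is refused whole. The fingers move at their own pace and stop on an object; "grip_force" is the grip in N (left out, the last holds). Time passes only in rows, so rows that do not move let the fingers close. It gives the time, the measured TCP pose, the force, the opening and the grip force at its end, in the units of the state.
- get_obs(): the state, without advancing time (a new reading comes with each control period).
- cams.grab_frame(name): name is "side" or "top" or "wrist"; returns a dict with "img" (384x512x3 uint8, blue, green, red), "z_map" (384x512 float32, m along the optical axis (not along the pixel's ray), 0 where there is no reading), "vfov" (degrees; the focal length in pixels is half the picture's height over the tangent of half this angle, whatever the lens; pixels are square), "cx", "cy" (the principal point, pixels), "view" (4x4, takes a point from world to camera coordinates); the wrist camera has in their place "hand_eye" (4x4, takes a point from camera to tool coordinates, whose origin is the TCP and whose axes are the flange's). Camera axes: x right, y down, z forward; pixel columns grow to the right and rows downward; lengths in m; the calibration is good to about 2 mm. The wrist camera is an equidistant fisheye: a pixel r from the principal point sees the ray r / f radians off the axis. A picture is of the moment at which its call begins: read the wrist's pose just before it.
- workorder.job_done(): hands the job in; it is judged then, once.
The state is a dict: "t": time; "joints": joint angles; "qd": joint speeds; "effort": joint torques, N m; "eef_pos": TCP position; "orientation": TCP orientation; "force": force on the tool from outside, world axes, zero at the start; "moment": the same for the moment, N m; "grip_width": opening from 0.0 (shut) to 1.0 (fully open); "grip_force": force on a finger pad.
Only numpy, scipy, OpenCV 4.12 (cv2) and the standard library are available. Lean on these libraries where they do the work, as an engineer would, in place of code of your own. Each camera call takes 0.05 s, during which the arm holds its last target. There are 200 camera calls.

## Working session

There is one attempt and no reset: what is moved stays moved. The work goes in short steps, Python scripts to look and compute and a tool call to move; the robot and the scene stay as the last step left them, time stands still between calls to the robot, and variables do not carry over. Pictures are saved under pics/ and viewed, at most 10 in all, crops included, and the job is handed in when it is done.

Besides the shell and the picture viewer there is one more tool, called after ">>>" as name(argument=value, ...) on one line, values as JSON. move_arm: Moves the arm, as the interface text tells. Its arguments: {"type":"object","properties":{"deltas":{"type":"array"},"grip_force":{"type":"number"}},"required":["deltas"]}

```bash
mkdir -p pics; ls; python3 - <<'E'
from plant import get_obs, cams
import cv2,numpy as np
for n in ("side","top"):
    d=cams.grab_frame(n); cv2.imwrite(f"pics/{n}0.png",d["img"]); np.savez(f"{n}0.npz",**d)
    print(n,d["vfov"],d["cx"],d["cy"],np.round(d["view"],4).tolist(),(d["z_map"]>0).mean())
o=get_obs();print(o["t"],o["eef_pos"],o["orientation"],o["grip_width"],o["force"])
E
```

```text
pics
side 56.73712019168641 260.4344876887811 192.31805139058747 [[-0.9763, -0.2164, -0.0059, 0.5385], [-0.1296, 0.606, -0.7848, 0.1881], [0.1734, -0.7655, -0.6197, 0.9838], [0.0, 0.0, 0.0, 1.0]] 0.9961954752604166
top 51.15165848507295 266.15826143574753 198.4398822242087 [[0.0002, -1.0, -0.0066, -0.0691], [-0.9837, 0.001, -0.1796, 0.5544], [0.1797, 0.0065, -0.9837, 1.0865], [0.0, 0.0, 0.0, 1.0]] 0.9959971110026041
0.1 [ 0.24599419 -0.57407317  0.21394946] [-1.79930502e+02 -1.62201549e-04  2.31954611e+01] 0.996231195971903 [-0.27266542 -0.36263016  0.1158001 ]
```

View pics/top0.png

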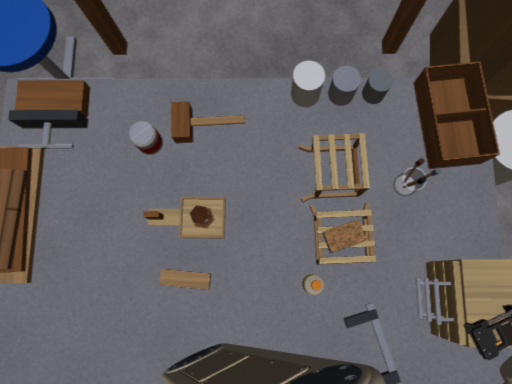

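View pics/side0.png

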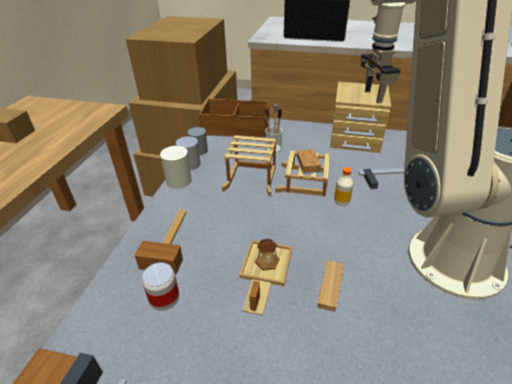

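```bash
cat > h.py <<'E'
import numpy as np,cv2
def cloud(d):
    h,w=d["z_map"].shape; f=h/2/np.tan(np.radians(float(d["vfov"]))/2)
    v,u=np.mgrid[:h,:w]; z=d["z_map"]
    p=np.stack([(u-d["cx"])/f*z,(v-d["cy"])/f*z,z],-1)
    V=np.linalg.inv(d["view"]); P=p@V[:3,:3].T+V[:3,3]; P[z<=0]=np.nan
    return P
def rect(m,P,n):
    q=P[m][:,:2]; r=cv2.minAreaRect((q*1000).astype(np.float32))
    print(n,len(q),"c",np.round(r[0],1),"size",np.round(r[1],1),"ang",round(r[2],2),"z med",np.round(np.nanmedian(P[m][:,2])*1000,1))
E
python3 - <<'E'
from h import *
d=np.load("top0.npz");P=cloud(d);u=np.arange(512)[None,:]+0*np.arange(384)[:,None];v=np.arange(384)[:,None]+0*np.arange(512)[None,:]
Z=P[...,2]
box=lambda a,b,c,e:(u>=a)&(u<=b)&(v>=c)&(v<=e)
print("bench z",np.nanmedian(Z[box(230,280,200,260)]))
T=box(140,235,185,250)
rect(T&(Z>.004)&(Z<.022)&(u>=179),P,"tray board")
rect(T&(Z>.003)&(u<179),P,"tongue")
rect(T&(Z>.05)&(u<172),P,"fin top")
rect(T&(Z>.02)&(u>179),P,"lantern")
rect(T&(Z>.06)&(u>179),P,"lantern roof"); print(np.nanmax(Z[T]))
S=box(290,385,120,272)
rect(S&(Z>.115)&(Z<.14)&(v<205),P,"tall deck")
rect(S&(Z>.068)&(Z<.083)&(v>203),P,"low deck")
rect(S&(Z>.01)&(Z<.03)&(v<208),P,"tall guides")
for n,b in dict(mallet=(165,250,95,150),tin=(120,165,115,160),off=(150,220,262,295),bottle=(295,330,270,300)).items(): rect(box(*b)&(Z>.012),P,n)
img=d["img"]; c=cv2.resize(img[115:280,130:390],None,fx=3,fy=3,interpolation=cv2.INTER_CUBIC); cv2.imwrite("pics/crop1.png",c)
E
```

```text
bench z -0.000766600950511398
tray board 1273 c [510.5 106.1] size [186.1 167.5] ang 0.0 z med 7.4
tongue 594 c [507.  244.4] size [195.1 112.9] ang 3.29 z med 6.1
fin top 107 c [508.4 252.3] size [44.9 16.7] ang 86.82 z med 63.2
lantern 323 c [506.8 115.9] size [54.9 48.4] ang 19.98 z med 74.0
lantern roof 263 c [507.4 115.3] size [48.3 52.7] ang 49.21 z med 76.1
0.0932902765707595
tall deck 1638 c [ 643.7 -270.7] size [153.3 142.5] ang 2.19 z med 124.7
low deck 1152 c [ 445.6 -286.1] size [140.8 152.3] ang 2.45 z med 75.0
tall guides 575 c [ 629.5 -267.6] size [201.5 190.6] ang 89.93 z med 19.3
mallet 1272 c [792.1 103.1] size [111.3 213.8] ang 2.12 z med 55.6
tin 797 c [733.1 279.7] size [72.9 74. ] ang 80.58 z med 91.4
off 813 c [330.4 159.8] size [140.3  45. ] ang 84.65 z med 21.1
bottle 361 c [ 316.8 -196. ] size [53.7 51.7] ang 43.72 z med 91.0
```

View pics/crop1.png

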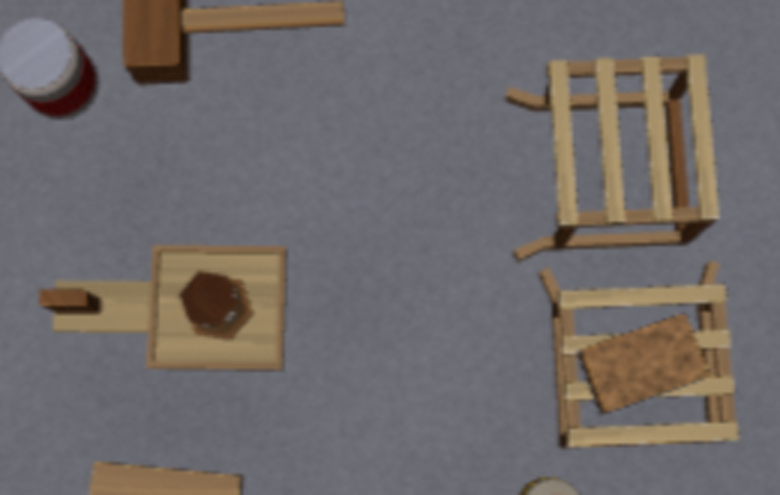

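```bash
python3 - <<'E'
from h import *
d=np.load("top0.npz");P=cloud(d);Z=P[...,2];img=d["img"]
hsv=cv2.cvtColor(img,cv2.COLOR_BGR2HSV)
m=np.zeros(Z.shape,np.uint8);m[185:250,140:235]=(hsv[185:250,140:235,1]>70)
m=cv2.morphologyEx(m,cv2.MORPH_CLOSE,np.ones((5,5)))
b=cv2.morphologyEx(m,cv2.MORPH_OPEN,np.ones((25,25)))
f=384/2/np.tan(np.radians(float(d["vfov"]))/2);V=np.linalg.inv(d["view"])
def ray(p,h):
    r=np.c_[(p[:,0]-d["cx"])/f,(p[:,1]-d["cy"])/f,np.ones(len(p))]@V[:3,:3].T
    return (V[:3,3]+r*((h-V[2,3])/r[:,2])[:,None])[:,:2]*1000
def R(mask,h,n):
    c=max(cv2.findContours(mask,0,2)[0],key=cv2.contourArea)[:,0].astype(float)
    r=cv2.minAreaRect(ray(c,h).astype(np.float32));print(n,np.round(r[0],1),np.round(r[1],1),round(r[2],2))
R(b,.014,"board")
t=m-b;t[:, :155]=0;t[:,182:]=0; R(cv2.morphologyEx(t,cv2.MORPH_OPEN,np.ones((5,5))),.006,"tongue")
fm=((Z>.055)&(Z<.075)).astype(np.uint8);fm[:,172:]=0;fm[:185]=0;fm[250:]=0;fm[:,:140]=0
R(fm,.065,"fin")
q=P[fm>0][:,:2]*1000;print(q.mean(0),np.degrees(np.arctan2(*np.linalg.svd(q-q.mean(0))[2][0][::-1])))
E
```

```text
board [506.9 118.9] [132.1 117.1] 89.98
tongue [507.6 222.6] [69.5 47.2] 89.97
fin [508.  250.8] [45.2 16.8] 89.96
[507.83242165 251.99102672] -93.76290746832468
```

>>> move_arm(deltas=[[[0,0,-0.0183,0,0,0,1],[0,0,-0.0183,0,0,0,1],[0,0,-0.0183,0,0,0,1],[0,0,-0.0183,0,0,0,1],[0,0,-0.0183,0,0,0,1]]])

```text
t: 0.52
eef_pos: [0.246, -0.5742, 0.2141]
orientation: [-180.0, -0.0, 56.5]
force: [1.0, -0.1, 0.3]
grip_width: 0.999
grip_force: 0.0
```

>>> move_arm(deltas=[[[0,0,-0.0183,0,0,0,1],[0,0,-0.0183,0,0,0,1],[0,0,-0.0183,0,0,0,1],[0,0,-0.0183,0,0,0,1],[0,0,-0.0183,0,0,0,1]]])

```text
t: 0.93
eef_pos: [0.246, -0.5742, 0.2141]
orientation: [-180.0, -0.0, 89.4]
force: [0.1, 0.1, 0.6]
grip_width: 1.0
grip_force: 0.0
```

>>> move_arm(deltas=[[[0,0,0,0.69,0.2,0,1],[0,0,0,0.69,0.2,0,1],[0,0,0,0.69,0.2,0,1],[0,0,0,0.69,0.2,0,1],[0,0,0,0.69,0.2,0,1],[0,0,0,0.69,0.2,0,1],[0,0,0,0.69,0.2,0,1],[0,0,0,0.69,0.2,0,1]]])

```text
t: 1.6
eef_pos: [0.3305, -0.298, 0.2144]
orientation: [-180.0, -0.0, 89.1]
force: [0.3, 0.3, -0.5]
grip_width: 1.004
grip_force: 0.0
```

>>> move_arm(deltas=[[[0,0,0,0.69,0.2,0,1],[0,0,0,0.69,0.2,0,1],[0,0,0,0.69,0.2,0,1],[0,0,0,0.69,0.2,0,1],[0,0,0,0.69,0.2,0,1],[0,0,0,0.69,0.2,0,1],[0,0,0,0.69,0.2,0,1],[0,0,0,0.69,0.2,0,1]]])

```text
t: 2.27
eef_pos: [0.415, -0.0234, 0.2146]
orientation: [180.0, 0.0, 89.1]
force: [0.2, -0.5, 0.3]
grip_width: 0.997
grip_force: 0.0
```

>>> move_arm(deltas=[[[0,0,0,0.69,0.2,0,1],[0,0,0,0.69,0.2,0,1],[0,0,0,0.69,0.2,0,1],[0,0,0,0.69,0.2,0,1],[0,0,0,0.69,0.2,0,1],[0,0,0,0.6,0.2,0,1],[0,0,0,0.3,0.1,0,1],[0,0,0,0,0,0,1]]])

```text
t: 2.93
eef_pos: [0.4843, 0.1938, 0.2143]
orientation: [180.0, -0.0, 89.2]
force: [0.1, -0.6, -0.5]
grip_width: 1.003
grip_force: 0.0
```

>>> move_arm(deltas=[[[0,0,0,0.4,0.15,0.3,1],[0,0,0,0.4,0.15,0.4,1],[0,0,0,0.35,0.15,0.4,1],[0,0,0,0,0,0.3,1],[0,0,0,0,0,0,1],[0,0,0,0,0,0,1]]])

```text
t: 3.43
eef_pos: [0.506, 0.2468, 0.1439]
orientation: [-179.9, 0.1, 89.1]
force: [-0.2, -0.0, 0.3]
grip_width: 1.001
grip_force: 0.0
```

```bash
python3 - <<'E'
from plant import get_obs, cams
from h import *
from scipy.spatial.transform import Rotation as Ro
o=get_obs();d=cams.grab_frame("wrist");img=d["img"];z=d["z_map"];cv2.imwrite("pics/w1.png",img)
f=192/np.tan(np.radians(d["vfov"])/2);print(o["eef_pos"],o["orientation"],d["vfov"],d["cx"],d["cy"])
v,u=np.mgrid[:384,:512];x=u-d["cx"];y=v-d["cy"];r=np.hypot(x,y)+1e-9;th=r/f
k=np.tan(th)/r*z;p=np.stack([x*k,y*k,z],-1)
p[(z<=0)|(th>1.4)]=np.nan
H=d["hand_eye"];q=p@H[:3,:3].T+H[:3,3]
R=Ro.from_euler("xyz",o["orientation"],degrees=True).as_matrix();W=q@R.T+o["eef_pos"]
np.save("w1.npy",W)
m=(W[...,2]>.055)&(W[...,2]<.075)&(np.abs(W[...,0]-.508)<.04)&(np.abs(W[...,1]-.25)<.05)
rect(m,W,"fin");Q=W[m][:,:2]*1000;print(Q.mean(0),np.degrees(np.arctan2(*np.linalg.svd(Q-Q.mean(0),full_matrices=False)[2][0][::-1])))
E
```

```text
[0.50598191 0.24679964 0.14392116] [-1.79855295e+02  9.62324795e-02  8.90534114e+01] 65.70646984690485 251.56894707476945 188.62575165718232
fin 883 c [509.6 253.5] size [43.4 15.9] ang 88.76 z med 65.7
[509.46365081 255.02215677] -91.06125868203196
```

View pics/w1.png

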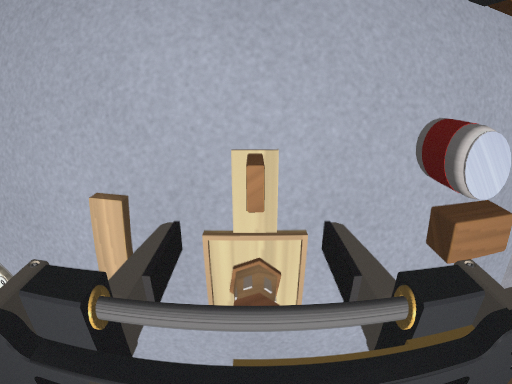

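>>> move_arm(deltas=[[[0,0,0,0.13,0.07,0,1],[0,0,0,0,0,0.3,1],[0,0,0,0,0,0.5,1],[0,0,0,0,0,0.5,1],[0,0,0,0,0,0.5,1],[0,0,0,0,0,0.4,1],[0,0,0,0,0,0.1,1],[0,0,0,0,0,0,1]]])

```text
t: 4.15
eef_pos: [0.5104, 0.2545, 0.0293]
orientation: [-179.9, 0.0, 89.0]
force: [0.1, 0.6, 0.2]
grip_width: 1.004
grip_force: 0.0
```

>>> move_arm(deltas=[[[0,0,0,0,0,0,0.6],[0,0,0,0,0,0,0.4],[0,0,0,0,0,0,0.3]]])

```text
t: 4.4
eef_pos: [0.5117, 0.2553, 0.0312]
orientation: [179.9, -0.1, 89.1]
force: [0.8, 0.1, -0.0]
grip_width: 0.806
grip_force: 0.0
```

>>> move_arm(deltas=[[[0,0,0,0,0,0,0.3],[0,0,0,0,0,0,0.25],[0,0,0,0,0,0,0.22],[0,0,0,0,0,0,0.2],[0,0,0,0,0,0,0.18],[0,0,0,0,0,0,0.1],[0,0,0,0,0,0,0.05],[0,0,0,0,0,0,0.05]]], grip_force=20)

```text
t: 5.07
eef_pos: [0.5106, 0.2548, 0.0295]
orientation: [-180.0, 0.0, 89.1]
force: [-0.2, 0.1, 0.0]
grip_width: 0.221
grip_force: 0.0
```

>>> move_arm(deltas=[[[0,0,0,0,0,0,0],[0,0,0,0,0,0,0],[0,0,0,0,0,0,0],[0,0,0,0,0,0,0],[0,0,0,0,0,0,0],[0,0,0,0,0,0,0]]])

```text
t: 5.57
eef_pos: [0.5103, 0.2548, 0.0295]
orientation: [-180.0, 0.0, 89.1]
force: [-2.5, 0.7, 0.6]
grip_width: 0.171
grip_force: 20.0
```

>>> move_arm(deltas=[[[0,0,0,-0.06,0.04,0,0],[0,0,0,-0.12,0.08,0,0],[0,0,0,-0.18,0.12,0,0],[0,0,0,-0.24,0.16,0,0],[0,0,0,-0.24,0.16,0,0],[0,0,0,-0.24,0.16,0,0],[0,0,0,-0.24,0.16,0,0],[0,0,0,-0.24,0.16,0,0]]])

```text
t: 6.23
eef_pos: [0.5622, 0.1742, 0.0295]
orientation: [-180.0, 0.0, 89.0]
force: [-0.8, 2.2, -3.0]
grip_width: 0.176
grip_force: 20.0
```

>>> move_arm(deltas=[[[0,0,0,-0.24,0.16,0,0],[0,0,0,-0.24,0.16,0,0],[0,0,0,-0.24,0.16,0,0],[0,0,0,-0.24,0.16,0,0],[0,0,0,-0.24,0.16,0,0],[0,0,0,-0.24,0.16,0,0],[0,0,0,-0.24,0.16,0,0],[0,0,0,-0.2,0.14,0,0]]])

```text
t: 6.9
eef_pos: [0.6236, 0.0796, 0.0296]
orientation: [180.0, 0.0, 89.1]
force: [-1.3, 1.5, -1.4]
grip_width: 0.171
grip_force: 20.0
```

>>> move_arm(deltas=[[[0,0,0,-0.14,0.1,0,0],[0,0,0,-0.08,0.06,0,0],[0,0,-0.0014,0,0,0,0],[0,0,-0.0014,0,0,0,0],[0,0,-0.0014,0,0,0,0],[0,0,-0.0014,0,0,0,0],[0,0,-0.0014,0,0,0,0],[0,0,-0.0014,0,0,0,0]]])

```text
t: 7.57
eef_pos: [0.6301, 0.0702, 0.0295]
orientation: [-180.0, -0.0, 92.2]
force: [-2.8, -0.5, 0.0]
grip_width: 0.172
grip_force: 20.1
```

```bash
cat > look.py <<'E'
import sys
from plant import get_obs, cams
from h import *
n=sys.argv[1];o=get_obs();print(o["t"],o["eef_pos"],o["orientation"],o["force"])
d=cams.grab_frame("top");np.savez("top_%s.npz"%n,**d);P=cloud(d);Z=P[...,2];img=d["img"];cv2.imwrite(f"pics/top_{n}.png",cv2.resize(img[100:300,140:420],None,fx=2.8,fy=2.8,interpolation=cv2.INTER_CUBIC))
X,Y=P[...,0],P[...,1]
rect((Z>.115)&(Z<.14)&(abs(X-.643)<.09)&(abs(Y+.27)<.09),P,"deck")
s=cams.grab_frame("side");cv2.imwrite(f"pics/side_{n}.png",cv2.resize(s["img"][110:330,200:400],None,fx=2.5,fy=2.5,interpolation=cv2.INTER_CUBIC));np.savez("side_%s.npz"%n,**s)
E
python3 look.py a
```

```text
7.5667 [0.63006486 0.0702476  0.02953088] [-1.79955465e+02 -7.40047999e-03  9.21623309e+01] [-2.77010487 -0.45740608  0.01353449]
deck 1645 c [ 643.4 -270.2] size [153.4 142. ] ang 2.43 z med 124.8
```

View pics/top_a.png

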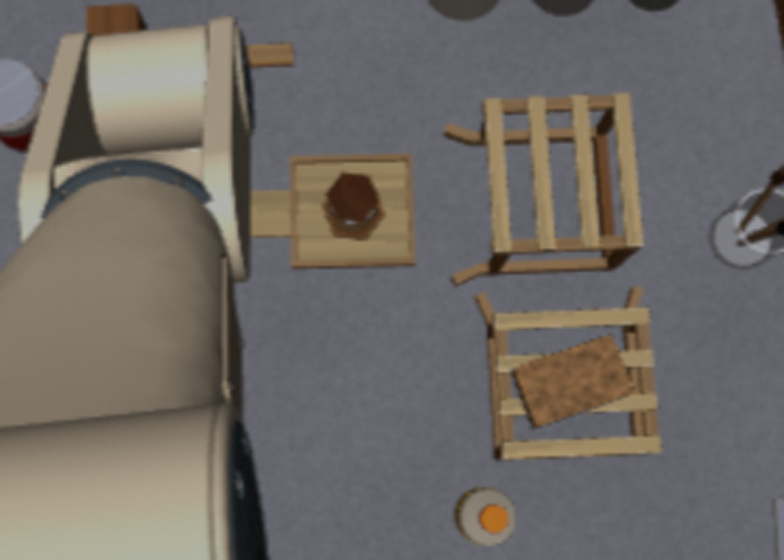

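```bash
cat > fit.py <<'E'
import sys
from h import *
d=np.load("top_%s.npz"%sys.argv[1]);P=cloud(d)*1000
in_=np.array([np.sin(np.radians(2.3)),-np.cos(np.radians(2.3))]);lat=np.array([-in_[1],in_[0]])
O=np.array([643.5,-270.4])-6*in_
s=(P[...,:2]-O)@in_;l=(P[...,:2]-O)@lat;Z=P[...,2]
def edge(m,n):
    b=[];
    for a in np.arange(*n,8.):
        k=m&(abs(s-a)<4)
        if k.sum()>3: b.append((a,l[k].min(),l[k].max()))
    print(np.round(b,1).tolist())
print("guides +");edge((Z>16)&(Z<24)&(l>55)&(l<100),(-95,66))
print("guides -");edge((Z>16)&(Z<24)&(l<-55)&(l>-100),(-95,66))
# tray via colour, rays at rim height
f=192/np.tan(np.radians(float(d["vfov"]))/2);V=np.linalg.inv(d["view"])
hsv=cv2.cvtColor(d["img"],cv2.COLOR_BGR2HSV);v,u=np.mgrid[:384,:512]
r=np.stack([(u-d["cx"])/f,(v-d["cy"])/f,np.ones(u.shape)],-1)@V[:3,:3].T
q=(V[:3,3]+r*((.014-V[2,3])/r[...,2])[...,None])[...,:2]*1000
s2=(q-O)@in_;l2=(q-O)@lat
m=(hsv[...,1]>70)&(abs(l2)<75)
e=[]
for a in range(-255,-150,6):
    k=m&(abs(s2-a)<3)&(s2<-110)
    if k.sum()>8: e.append((a,l2[k].min(),l2[k].max(),(l2[k].min()+l2[k].max())/2))
print("tray");print(np.round(e,1).tolist())
k=m&(abs(l2)<40)&(s2<-110)&(s2>-250);print("lead",np.percentile(s2[k],99.8))
E
python3 fit.py a
```

```text
guides +
[[-95.0, 76.4, 84.4], [-87.0, 73.3, 84.3], [-79.0, 72.1, 82.1], [-71.0, 66.2, 78.3], [-63.0, 65.3, 74.6], [-31.0, 66.8, 74.4], [-23.0, 66.0, 74.1], [-15.0, 66.1, 76.5], [-7.0, 65.3, 76.2], [17.0, 65.6, 74.5], [25.0, 64.7, 74.6], [33.0, 67.9, 73.7], [41.0, 65.1, 73.5], [57.0, 66.5, 75.8], [65.0, 56.7, 75.2]]
guides -
[[-95.0, -84.6, -78.1], [-87.0, -85.0, -75.4], [-79.0, -81.9, -70.4], [-71.0, -99.9, -67.0], [-63.0, -97.0, -67.3], [-55.0, -77.0, -67.8], [-39.0, -74.8, -68.4], [-31.0, -75.6, -65.4], [-23.0, -75.4, -66.5], [-15.0, -75.9, -66.9], [-7.0, -75.9, -66.9], [1.0, -76.5, -67.2], [9.0, -76.1, -68.1], [17.0, -76.4, -68.0], [25.0, -75.2, -68.0], [33.0, -75.7, -69.1], [41.0, -75.3, -66.3], [49.0, -75.4, -65.8], [57.0, -76.2, -66.6], [65.0, -76.9, -58.1]]
tray
[[-255.0, -61.8, 56.8, -2.5], [-249.0, -62.1, 56.5, -2.8], [-243.0, -62.3, 56.3, -3.0], [-237.0, -62.6, 56.0, -3.3], [-231.0, -62.8, 55.8, -3.5], [-225.0, -63.0, 55.5, -3.8], [-219.0, -60.3, 55.3, -2.5], [-213.0, -60.7, 55.0, -2.8], [-207.0, -60.9, 54.8, -3.1], [-201.0, -61.2, 54.5, -3.3], [-195.0, -61.4, 57.4, -2.0], [-189.0, -61.6, 57.1, -2.2], [-183.0, -61.9, 56.9, -2.5], [-177.0, -62.1, 56.6, -2.7], [-171.0, -62.4, 56.4, -3.0], [-165.0, -62.6, 56.1, -3.2], [-159.0, -62.8, 55.9, -3.5], [-153.0, -63.1, 55.6, -3.7]]
lead -134.8621403181436
```

>>> move_arm(deltas=[[[0,0,0,-0.06,0.02,0,0],[0,0,0,-0.12,0.02,0,0],[0,0,0,-0.16,0,0,0],[0,0,0,-0.16,0,0,0],[0,0,0,-0.16,0,0,0],[0,0,0,-0.12,0,0,0],[0,0,0,-0.06,0,0,0],[0,0,0,0,0,0,0]]])

```text
t: 8.33
eef_pos: [0.6342, 0.0267, 0.0295]
orientation: [-180.0, 0.0, 92.1]
force: [-0.0, -3.1, -0.8]
grip_width: 0.173
grip_force: 20.0
```

```bash
python3 look.py b; sed -i 's/range(-255,-150,6)/range(-215,-95,6)/; s/s2<-110/s2<-60/g' fit.py; python3 fit.py b | tail -3
```

```text
8.3333 [0.63416118 0.02665944 0.02953278] [-1.79997413e+02  2.95305981e-02  9.20505560e+01] [-0.00322521 -3.12379751 -0.82433571]
deck 1643 c [ 643.6 -270.2] size [153.8 141.5] ang 2.31 z med 124.8
tray
[[-215.0, -57.6, 61.2, 1.8], [-209.0, -57.8, 61.1, 1.6], [-203.0, -58.0, 60.9, 1.4], [-197.0, -58.3, 60.6, 1.2], [-191.0, -58.5, 60.4, 0.9], [-185.0, -58.8, 60.1, 0.7], [-179.0, -59.0, 59.9, 0.4], [-173.0, -59.1, 59.6, 0.2], [-167.0, -56.5, 59.4, 1.4], [-161.0, -56.8, 59.1, 1.2], [-155.0, -57.0, 58.9, 0.9], [-149.0, -57.2, 58.6, 0.7], [-143.0, -57.5, 58.4, 0.4], [-137.0, -57.7, 61.2, 1.7], [-131.0, -58.0, 60.9, 1.5], [-125.0, -58.3, 60.7, 1.2], [-119.0, -58.6, 60.4, 0.9], [-113.0, -58.8, 60.2, 0.7], [-107.0, -59.0, 59.9, 0.4], [-101.0, -59.3, 59.7, 0.2]]
lead -90.95207014917958
```

>>> move_arm(deltas=[[[0,0,0,-0.06,-0.01,0,0],[0,0,0,-0.12,-0.01,0,0],[0,0,0,-0.16,0,0,0],[0,0,0,-0.16,0,0,0],[0,0,0,-0.16,0,0,0],[0,0,0,-0.16,0,0,0],[0,0,0,-0.16,0,0,0],[0,0,0,-0.12,0,0,0]]])

```text
t: 9.1
eef_pos: [0.6351, -0.0282, 0.0296]
orientation: [-180.0, 0.0, 92.1]
force: [0.6, 1.8, -1.5]
grip_width: 0.173
grip_force: 20.0
```

>>> move_arm(deltas=[[[0,0,0,-0.12,0,0,0],[0,0,0,-0.16,0,0,0],[0,0,0,-0.16,0,0,0],[0,0,0,-0.16,0,0,0],[0,0,0,-0.12,0,0,0],[0,0,0,-0.06,0,0,0],[0,0,0,0,0,0,0]]])

```text
t: 9.68
eef_pos: [0.6366, -0.0671, 0.0295]
orientation: [-180.0, 0.0, 92.1]
force: [-0.2, -1.0, -2.7]
grip_width: 0.167
grip_force: 20.0
```

```bash
python3 look.py c
```

```text
9.6833 [ 0.63658306 -0.06710133  0.02952452] [-1.79997711e+02  3.11435881e-02  9.20673122e+01] [-0.18212922 -0.99416333 -2.68280038]
deck 1639 c [ 643.4 -270.5] size [153.3 141.8] ang 2.31 z med 124.6
```

View pics/top_c.png

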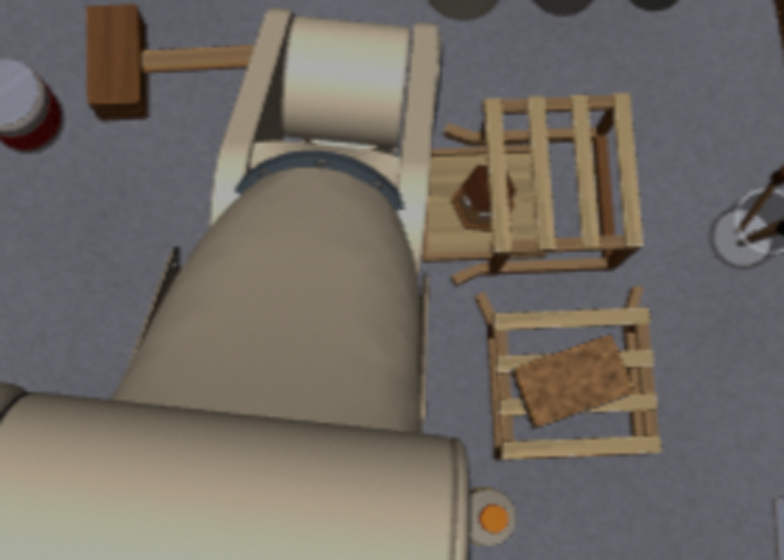

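```bash
python3 - <<'E'
from h import *
d=np.load("top_c.npz");P=cloud(d)
for r,c in [(470,430),(530,430),(520,462),(400,330),(300,330)]:
    print(np.round(P[100+int(r/2.8),140+int(c/2.8)],3))
E
```

```text
[ 0.354 -0.098  0.803]
[ 0.336 -0.097  0.818]
[ 0.339 -0.108  0.815]
[ 0.38  -0.065  0.753]
[ 0.427 -0.062  0.688]
```

View pics/side_c.png

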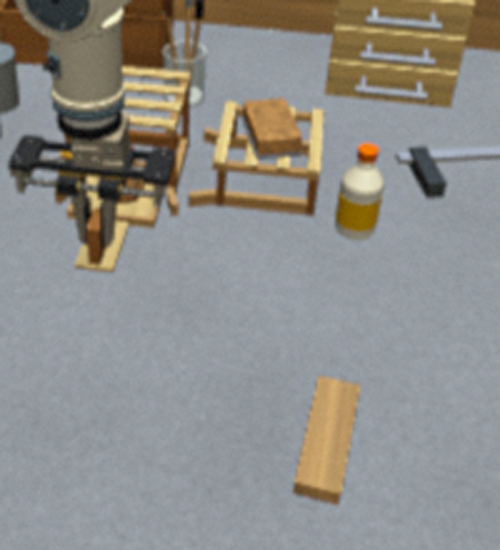

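>>> move_arm(deltas=[[[0,0,0,-0.06,0,0,0],[0,0,0,-0.12,0,0,0],[0,0,0,-0.16,0,0,0],[0,0,0,-0.16,0,0,0],[0,0,0,-0.16,0,0,0],[0,0,0,-0.16,0,0,0],[0,0,0,-0.1,0,0,0],[0,0,0,-0.06,0,0,0]]])

```text
t: 10.45
eef_pos: [0.6384, -0.1161, 0.0295]
orientation: [-180.0, 0.0, 92.0]
force: [0.5, 2.6, -2.6]
grip_width: 0.168
grip_force: 20.0
```

>>> move_arm(deltas=[[[0,0,0,-0.04,0,0,0],[0,0,0,-0.04,0,0,0],[0,0,0,-0.04,0,0,0],[0,0,0,0,0,0,0]]])

```text
t: 10.78
eef_pos: [0.6386, -0.1212, 0.0296]
orientation: [-180.0, 0.0, 92.1]
force: [0.4, -0.8, -2.3]
grip_width: 0.172
grip_force: 20.0
```

>>> move_arm(deltas=[[[0,0,0,-0.03,0,0,0],[0,0,0,-0.03,0,0,0],[0,0,0,-0.03,0,0,0],[0,0,0,-0.03,0,0,0],[0,0,0,0,0,0,0]]])

```text
t: 11.2
eef_pos: [0.6385, -0.1266, 0.0296]
orientation: [-180.0, -0.0, 92.1]
force: [-1.4, 4.5, -1.1]
grip_width: 0.168
grip_force: 20.0
```

>>> move_arm(deltas=[[[0,0,0,-0.02,0,0,0],[0,0,0,-0.02,0,0,0],[0,0,0,0,0,0,0]]])

```text
t: 11.45
eef_pos: [0.6382, -0.1269, 0.0295]
orientation: [-179.9, -0.2, 92.1]
force: [-2.6, 12.6, 2.5]
grip_width: 0.175
grip_force: 20.0
```

>>> move_arm(deltas=[[[0,0,0,-0.02,0,0,0],[0,0,0,0,0,0,0],[0,0,0,0,0,0,0]]])

```text
t: 11.7
eef_pos: [0.6382, -0.1269, 0.0296]
orientation: [-179.9, -0.2, 92.1]
force: [-3.1, 17.5, 2.7]
grip_width: 0.177
grip_force: 20.0
```

```bash
python3 look.py d; python3 - <<'E'
import cv2
a=cv2.imread("pics/top_d.png")[60:320,380:680];cv2.imwrite("pics/cd.png",cv2.resize(a,None,fx=2.2,fy=2.2))
E
```

```text
11.7 [ 0.63820621 -0.12692853  0.02955343] [-179.90785287   -0.23161764   92.06577828] [-3.0813893  17.53512243  2.71195243]
deck 1273 c [ 643.7 -275.8] size [153.6 131.7] ang 1.91 z med 124.7
```

View pics/cd.png

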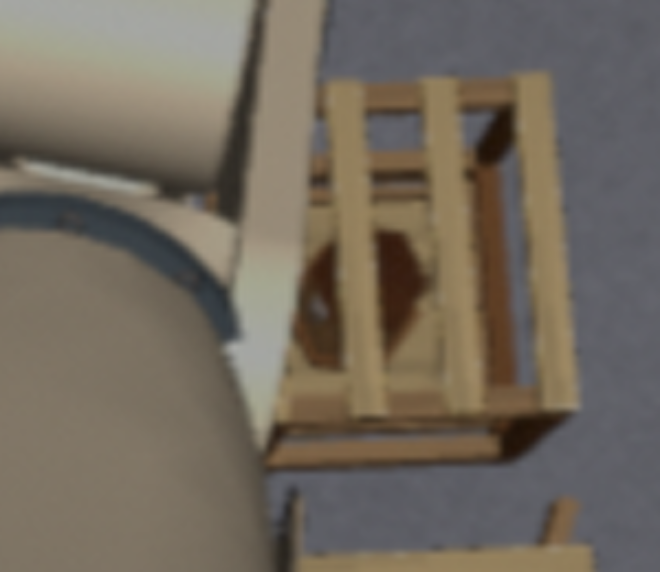

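>>> move_arm(deltas=[[[0,0,0,0.02,0,0,0],[0,0,0,0.02,0,0,0],[0,0,0,0,0,0,0],[0,0,0,0,0,0,0.2],[0,0,0,0,0,0,0.25],[0,0,0,0,0,0,0.35],[0,0,0,0,0,0,0.5],[0,0,0,0,0,0,0.6]]])

```text
t: 12.47
eef_pos: [0.639, -0.1283, 0.0297]
orientation: [180.0, 0.0, 92.1]
force: [0.4, -0.0, 0.5]
grip_width: 0.445
grip_force: 0.0
```

>>> move_arm(deltas=[[[0,0,0,0,0,0,0.6],[0,0,0,0,0,0,0.6],[0,0,0,0,0,0,0.6]]])

```text
t: 12.72
eef_pos: [0.6389, -0.128, 0.0296]
orientation: [180.0, 0.0, 92.1]
force: [-0.4, -0.8, -0.4]
grip_width: 0.597
grip_force: 0.0
```

Rise clear, then back away (+y) so the cameras can see.

>>> move_arm(deltas=[[[0,0,0,0,0,-0.1,0.6],[0,0,0,0,0,-0.3,0.6],[0,0,0,0,0,-0.5,0.6],[0,0,0,0,0,-0.7,0.6],[0,0,0,0,0,-0.7,0.6],[0,0,0,0,0,-0.7,0.6],[0,0,0,0.3,0,-0.5,0.6],[0,0,0,0.6,0,0,0.6]]])

```text
t: 13.38
eef_pos: [0.6405, -0.0853, 0.2115]
orientation: [179.4, 0.1, 91.9]
force: [0.8, 0.5, 0.5]
grip_width: 0.602
grip_force: 0.0
```

>>> move_arm(deltas=[[[0,0,0,0.7,0,0,0.6],[0,0,0,0.7,0,0,0.6],[0,0,0,0.7,0,0,0.6],[0,0,0,0.7,0,0,0.6],[0,0,0,0.7,0,0,0.6],[0,0,0,0.5,0,0,0.6],[0,0,0,0.2,0,0,0.6],[0,0,0,0,0,0,0.6]]])

```text
t: 14.05
eef_pos: [0.6293, 0.129, 0.2048]
orientation: [180.0, -0.0, 92.3]
force: [-1.0, -0.5, -0.2]
grip_width: 0.598
grip_force: 0.0
```

```bash
python3 look.py e; python3 - <<'E'
from h import *
a=cv2.imread("pics/top_e.png")[60:320,240:680];b=cv2.imread("pics/side_e.png")[0:300,0:350]
a=cv2.resize(a,(780,461));cv2.imwrite("pics/ce.png",a)
d=np.load("top_e.npz");P=cloud(d);Z=P[...,2]
rect((Z>.055)&(Z<.072)&(abs(P[...,0]-.638)<.03)&(abs(P[...,1]+.128)<.04),P,"fin")
E
```

```text
14.05 [0.62930591 0.12895566 0.20484362] [ 1.79986459e+02 -1.97010432e-02  9.22533585e+01] [-1.03265141 -0.4541713  -0.21784481]
deck 1642 c [ 643.9 -270.2] size [153.8 141.5] ang 2.23 z med 124.9
fin 96 c [ 637.9 -129.9] size [42.7 17.9] ang 89.61 z med 63.9
```

View pics/ce.png

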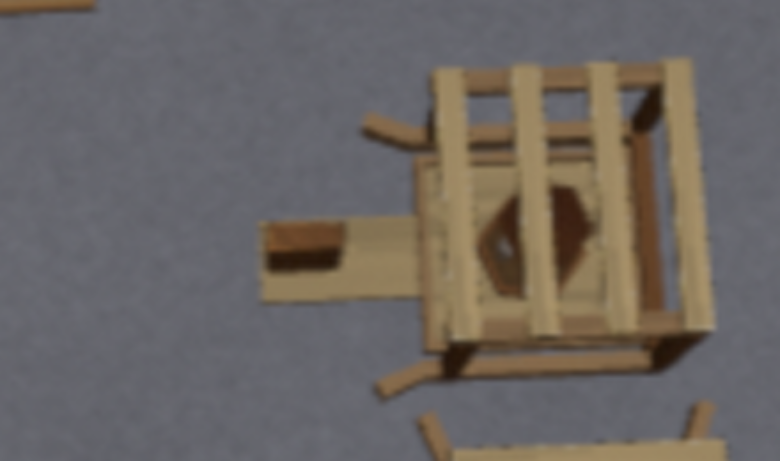

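View pics/side_e.png

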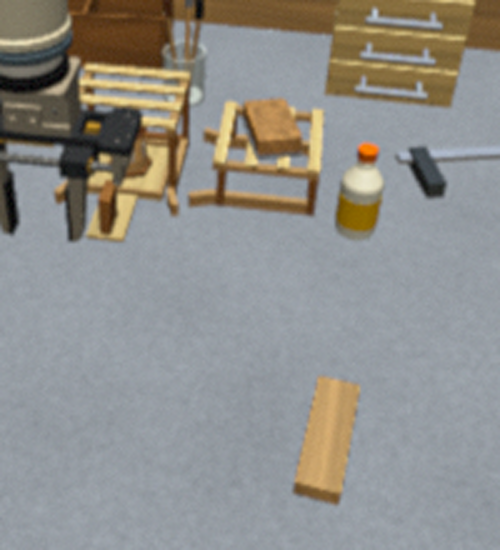

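```bash
python3 -c "
from plant import workorder
print(workorder.job_done())"
```

```text
the job is handed in; nothing more can be done
None
```

The tray is fully home against the tall stand's back stop, with the lantern still standing on it. I let go of the handle, saw no other item disturbed in the last pictures, and handed the job in at about 14 s on the robot's clock.

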